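# Click the gouge cassette into its sloped stand

## Task

Put the gouge cassette away in its sloped stand: lay it on the low, open end of the ramp and slide it up between the rails, so that its edge pushes the red spring catch aside, until it is fully home and the catch has clicked back behind it. Let go of it there and leave the mallet, carved plaque and loose gouge where they are.

Things in the scene. Friction and masses are not known exactly. Their poses are not given: they have to be found in the camera images.
- cassette_center (a point): Centre (half-way up) of the gouge cassette: wooden base block 160 long (x) x 96 wide (y) x 22 mm thick, dark grip rib on top, 70 mm high in all, a yellow-handled gouge sunk in its top either side of the rib (up to 29 mm high). The point is 35 mm above the underside, z out of its top. Loose, 0.3 to 0.55 kg, starts flat on the bench. Same both ways round: either short edge may go in first.
- grip_rib (a point): Grip point on the cassette's dark wooden rib, 52 mm above the underside, over its middle. The rib is 80 long (x) x 20 thick (y), from the base (22 mm) up to 70 mm above the underside; grip it across the 20 mm, moderately (about 45 N is ample).
- ramp: Fixed plywood ramp, sloping up at 25 degrees away from the robot. x up the slope, y level to the catch's side, z square out of its surface. Origin: point of the surface under the centre of the cassette's underside when home, 149 mm up. Surface x = -235 (low end) to 105 mm, 150 wide. Rails 26 mm high, channel y = -51 to 51. Stop face at x = 81 mm: the cassette's centre stops at x = +1 mm.
- entry (a point): Mouth of the channel, mid-width on the ramp's surface at ramp x = -180 mm; axes as the ramp. Here the rails stand 142 mm apart and narrow evenly to 102 mm at ramp x = -120 mm. Below it the ramp is open for another 55 mm, so the cassette can be laid with its front edge in the mouth (its centre near ramp x = -205 mm) and its tail overhanging the low end.
- keeper (a point): Mid-width between the two steel keeper strips, level with their undersides 26 mm above the ramp's surface; axes as the ramp. The strips lie over the rails from ramp x = 15 to 81 mm and reach in to y = -40 and +40 mm, so the cassette must slide in beneath them from below and cannot be set in from above.
- catch (a joint): Red sprung catch at the channel's +y side. 0 = sprung out, up to 0.016 m = pushed aside along ramp +y. Its nose reaches in to ramp y = 40 mm, 22 mm high; slanted face from x = -115, flat back face at x = -84 mm: it snaps out behind a cassette whose centre is past x = -4 mm. Soft spring, 1.5 to 4 N; sliding the cassette up past it takes about 5 to 12 N.
- mallet: Lying wooden mallet, head 64 mm across and 100 mm long (x = 50 to 150 mm), handle 26 mm thick from x = -80 to 50 mm, axis 32 mm above the bench, loose, origin on the bench. Not to be disturbed.
- plaque: Flat carved wooden plaque 150 x 110 x 28 mm, loose, origin at the centre of its underside. Not to be disturbed.
- gouge: Loose wooden-handled gouge lying flat, from x = -90 to +80 mm, 20 mm high, origin on the bench. Not to be disturbed.
Things that resemble listed ones, but are neither listed nor needed, are in the scene too. Of the things shaped like the part that bears cassette_center, the wooden one is meant.

How it is judged:
By the outcome, as a careful person would: the job done as asked, in the order asked, and still so for the second after the job is handed in, with the robot touching nothing.
It also fails if it takes over 51 s, if anything falls off the work surface, if the arm or the gripper's body presses on something with over 40 N, if the wrist force passes 120 N, or if a joint passes its speed limit or range.

## Robot

A 6-joint arm with a two-finger parallel gripper is mounted at the origin on the work surface. World frame = base frame: x ahead of the robot, y to its left, z up, the work surface at z = 0. Lengths are in m, angles in rad, forces in N, time in s.
With the tool pointing down it reaches from about 0.275 to 0.725 m from the base axis. Payload 5.6 kg.
Tool frame: the origin (TCP) lies between the finger pads; the fingertips stand 8 mm ahead of it and the grasp point (between the pads) lies 11 mm behind it (env.nose_length is the distance from the TCP to the fingertips, in m); z points along the fingers, y is the direction in which the jaws open and shut (so a half turn about z gives the same grasp; the last joint's range is limited). The gripper opens to 85 mm and grips with 20 to 120 N. Pads are 22 mm wide; open, the fingers measure 114 mm over their backs; the gripper's body (76 mm by 85 mm) begins 54 mm behind the grasp point. The pads swing forward as they close: fully open they stand 13 mm farther back than shut.
Start: joints at [-0.991, 0.255, 0.108, 0, -1.424, -0.285], TCP at [0.16, -0.526, 0.239] pointing down, gripper open.
Joint ranges: [-2.95, 2.95], [-1.21, 1.97], [-1.09, 1.5], [-2.87, 1.71], [-2.94, -0.07], [-3.05, 3.05]. Speed limits (rad/s): [2.57, 2.57, 3.14, 3.14, 3.14, 3.14].

## Interface

Orientations are given as a rotation vector (axis times angle).
In Python, from plant import env, grab_frame, get_calibration, ticket, cut_out, tip_of gives the robot as it stands.
- The arm moves only by the tool arm_command, never from a script. Its argument "deltas" is a list of rows, each an object with "slide": the shift along the world's x, y, z in units of 30 mm (1.0 is 30 mm), a list of three; "twist": the turn, a rotation vector about the world's x, y, z in degrees, a list of three. A call has 1 to 20 rows; each row shifts and turns the commanded pose from where the row before left it; what a row does not reach is not made up. A row lasts 1/8 s, in which the tool goes at most 62.5 mm and 10.7 degrees, less where a joint would pass 70% of its speed; a pose out of reach is approached as far as the arm can. A call is refused whole if a number of a shift passes 1 or a number of a turn 10.7, either way. A call with a gripper value outside its range is refused whole. "jaw" is the closure, from -1 (fully open) to 1 (shut), so that 0 is half open, set as the call begins (left out, the last holds). The fingers move at their own pace and stop on an object; "squeeze" is the grip in N (left out, the last holds). Time passes only in rows, so rows that do not move let the fingers close. It gives the time, the measured TCP pose, the force and the opening at its end, in the units of the state.
- env.state(): the state, without advancing time (a new reading comes with each control period).
- grab_frame(name): name is "scene" or "top" or "wrist"; returns (picture, depth): 480x640x3 uint8, blue, green, red; 480x640 float32, m along the optical axis (not along the pixel's ray), 0 where there is no reading.
- get_calibration(name): a dict with "camera_matrix" (3x3 intrinsics, pixels), "D" ([k1, k2, p1, p2, k3] as OpenCV has them; the pictures are not rectified), "extrinsics" (4x4, takes a point from camera to world coordinates); the wrist camera has in their place "mount" (4x4, takes a point from camera to tool coordinates, whose origin is the TCP and whose axes are the flange's). Camera axes: x right, y up, looking along -z (the intrinsics and any distortion apply to the point x, -y, -z); pixel columns grow to the right and rows downward; lengths in m; the calibration is good to about 2 mm. A picture is of the moment at which its call begins: read the wrist's pose just before it. get_calibration takes no time and is no camera call.
- ticket.finish_job(): hands the job in, once; it reports no verdict.
Trained networks look in the newest picture that a camera, given by its name, has taken for a name from the list of things; names that differ only in an ending like _2 or _b are one class to them, and where a whole thing is asked for, a point or a joint stands for the part that bears it (a point fixed in the world has none). Each returns a list of dicts, best first, with "confidence" (0 to 1); they miss things now and then, are a little off and sometimes report something else, mostly with a low value. They report only what shows in the picture. A call takes as long as a camera call. They do not tell look-alikes from the thing itself.
- cut_out(query, camera): "region" (480x640 bool, what is visible of it) and "rect" ([left, top, width, height] in pixels, round what is visible of it).
- tip_of(query, camera): "pixel" ([column, row] in pixels: a listed point, or the origin of a listed thing).
The state is a dict: "t": time; "qpos": joint angles; "qd": joint speeds; "tau": joint torques, N m; "position": TCP position; "ee_rot": TCP orientation; "contact_force": force on the tool from outside, world axes, zero at the start; "wrist_torque": the same for the moment, N m; "width": opening from 0.0 (shut) to 1.0 (fully open).
Only numpy, scipy, OpenCV 4.12 (cv2) and the standard library are available. Lean on these libraries where they do the work, as an engineer would, in place of code of your own. Each camera call takes 0.05 s, during which the arm holds its last target. There are 200 camera calls.

## Working session

There is one attempt and no reset: what is moved stays moved. The work goes in short steps, Python scripts to look and compute and a tool call to move; the robot and the scene stay as the last step left them, time stands still between calls to the robot, and variables do not carry over. Pictures are saved under pics/ and viewed, about 8 in all and at most 12, crops included, and the job is handed in when it is done.

Besides the shell and the picture viewer there is one more tool, called after "Emit:" as name([rows], argument=value, ...), one row to a line, values as JSON. arm_command: Moves the arm, as the interface text tells. Its arguments: {"type":"object","properties":{"deltas":{"type":"array","items":{"type":"object","properties":{"slide":{"type":"array","items":{"type":"number"}},"twist":{"type":"array","items":{"type":"number"}}}}},"jaw":{"type":"number"},"squeeze":{"type":"number"}},"required":["deltas"]}

```bash
mkdir -p pics; ls; cat > h.py <<'E'
import numpy as np, cv2
from plant import env, grab_frame, get_calibration, ticket, cut_out, tip_of
from scipy.spatial.transform import Rotation as R
def ext(name, st=None):
    c=get_calibration(name)
    if name!="wrist": return c, np.array(c["extrinsics"])
    T=np.eye(4); T[:3,:3]=R.from_rotvec(st["ee_rot"]).as_matrix(); T[:3,3]=st["position"]
    return c, T@np.array(c["mount"])
def world(name, px, d, st=None):
    """px Nx2, d N depth -> Nx3"""
    c,E=ext(name,st)
    u=cv2.undistortPoints(np.array(px,float).reshape(-1,1,2),np.array(c["camera_matrix"]),np.array(c["D"],float))[:,0]
    d=np.asarray(d).reshape(-1,1)
    p=np.hstack([u[:,:1]*d,-u[:,1:]*d,-d])
    return p@E[:3,:3].T+E[:3,3]
def cloud(name, depth, mask=None, st=None):
    m=(depth>0) if mask is None else (depth>0)&mask
    r,c=np.nonzero(m)
    return world(name,np.c_[c,r],depth[r,c],st), np.c_[c,r]
E
python3 - <<'E'
from h import *
np.set_printoptions(precision=4,suppress=True)
print(env.state())
for n in ("scene","top"):
    im,d=grab_frame(n); cv2.imwrite(f"pics/{n}0.png",im); np.savez(f"{n}0.npz",im=im,d=d)
    for q in ("cassette_center","grip_rib","ramp","entry","keeper","catch","mallet","plaque","gouge"):
        try: t=tip_of(q,n)
        except Exception as e: print(n,q,e); continue
        for x in t[:3]:
            p=np.array(x["pixel"]); i=np.clip(p.round().astype(int),0,[639,479])
            print(n,q,round(x["confidence"],2),p.round(1),world(n,[p],[d[i[1],i[0]]])[0].round(4))
E
```

```text
pics
{'t': 0.0, 'qpos': array([-0.9914,  0.2558,  0.107 , -0.0005, -1.4239, -0.2846]), 'qd': array([ 0.0015, -0.0001,  0.0003,  0.0008,  0.001 ,  0.0003]), 'tau': array([  0.0017, -38.6622,  23.7939,   5.3649,  -0.0061,  -0.    ]), 'position': array([ 0.1597, -0.5258,  0.2384]), 'ee_rot': array([ 0.4612, -3.1072, -0.003 ]), 'contact_force': array([-0.2116, -0.483 ,  0.1068]), 'wrist_torque': array([-0.0165, -0.0463,  0.0427]), 'width': 0.9980630244209704}
scene cassette_center 0.73 [284.9 195.9] [ 0.4058 -0.1898  0.0514]
scene grip_rib 0.92 [209.9 308. ] [ 0.855  -0.1235  0.0657]
scene grip_rib 0.69 [250.5 240.1] [ 0.6282 -0.1605  0.0721]
scene grip_rib 0.63 [287.9 187.4] [ 0.3851 -0.1918  0.0656]
scene ramp 0.83 [392.3 273.7] [0.7302 0.2272 0.2115]
scene entry 0.91 [410.3 248.8] [0.4797 0.1897 0.0703]
scene keeper 0.79 [385.9 260.4] [0.6165 0.1759 0.1354]
scene keeper 0.44 [246.3 242. ] [ 0.6372 -0.1668  0.0705]
scene catch it knows: cassette_center, entry, gouge, grip_rib, keeper, mallet, plaque, ramp
scene mallet 0.65 [249.3 239.2] [ 0.6256 -0.1655  0.0711]
scene mallet 0.64 [535.
[... 380 characters left out ...]
1339  0.06  ]
top grip_rib 0.79 [394.6 316.4] [ 0.3674 -0.2084  0.0658]
top grip_rib 0.78 [385.4 231.2] [ 0.621  -0.188   0.0708]
top grip_rib 0.58 [366.8 156.2] [ 0.8488 -0.1398  0.0702]
top ramp 0.73 [253.2 221.7] [0.6519 0.1953 0.1487]
top entry 0.92 [255.8 274. ] [0.5035 0.1994 0.0772]
top entry 0.66 [381.2 234.7] [ 0.6112 -0.1755  0.0672]
top keeper 0.83 [245.9 208.1] [0.6892 0.213  0.1681]
top catch it knows: cassette_center, entry, gouge, grip_rib, keeper, mallet, plaque, ramp
top mallet 0.73 [165.8 283.8] [0.4801 0.4825 0.038 ]
top plaque 0.84 [473. 262.] [ 0.5229 -0.457   0.0361]
top plaque 0.51 [252.4 223.2] [0.6483 0.1985 0.1421]
top gouge 0.86 [323.3 285.2] [0.4651 0.0013 0.0154]
```

View pics/top0.png

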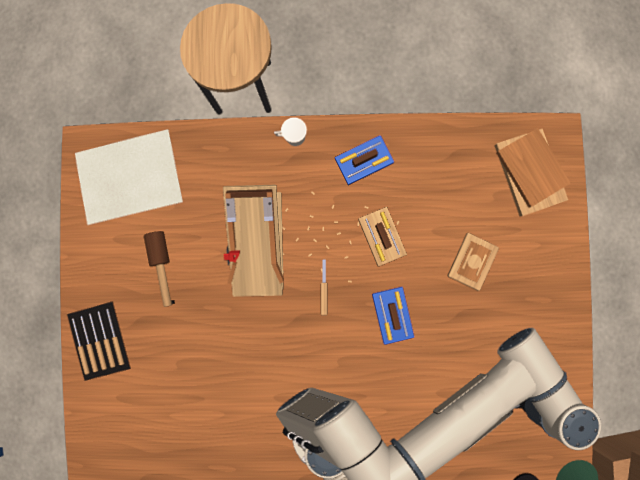

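View pics/scene0.png

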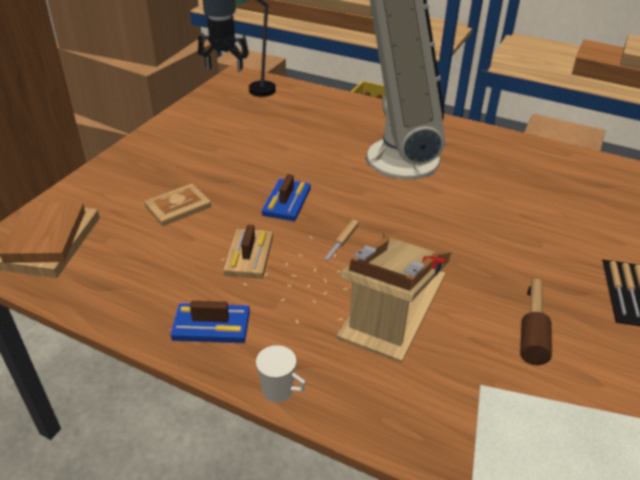

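Top view: wooden cassette at about (383,236), two blue decoys, ramp at (253,240) with its low end towards the robot and red catch at (232,257) on the +y side. The loose gouge is at (323,285) and the plaque at (473,262). The scene view agrees with this. Next I'll measure the poses.

```bash
cat >> h.py <<'E'
def cassette_fit(P, c0):
    """P world points; returns base rect and rib rect (center, long-axis yaw deg, size)"""
    Q=P[(np.abs(P[:,:2]-c0)<0.12).all(1)]
    out=[]
    for lo,hi in ((0.012,0.033),(0.058,0.082)):
        S=Q[(Q[:,2]>lo)&(Q[:,2]<hi)]
        (c,s,a)=cv2.minAreaRect(S[:,:2].astype(np.float32)*1000)
        if s[0]<s[1]: s=s[::-1]; a+=90
        out.append((len(S),np.round(c,1),np.round(s,1),round((a+90)%180-90,1),S[:,2].mean().round(4),S[:,:2].mean(0).round(4)))
    return out
E
python3 - <<'E'
from h import *
from scipy.optimize import least_squares
np.set_printoptions(precision=4,suppress=True)
z=np.load("top0.npz"); P,px=cloud("top",z["d"])
bench=P[(abs(P[:,0]-.5)<.1)&(abs(P[:,1]+.3)<.05)]; print("bench z",bench[:,2].mean(),bench[:,2].std())
for r in cassette_fit(P,[.61,-.18]): print(r)
# ramp plane from mid channel points
m=(abs(P[:,1]-.2)<.03)&(P[:,0]>.5)&(P[:,0]<.7)&(P[:,2]>.05)
S=P[m]
for _ in range(4):
    c=S.mean(0); n=np.linalg.svd(S-c)[2][2]; n*=np.sign(n[2]); e=(S-c)@n; S=S[abs(e)<.006]
print(len(S),"normal",n,"slope",np.degrees(np.arccos(n[2])),"yaw",np.degrees(np.arctan2(-n[1],-n[0])),"resid",e.std(),"c",c)
yaw=np.arctan2(-n[1],-n[0])
# rows across: print height over plane map
X=np.array([np.cos(np.radians(25))*np.cos(yaw),np.cos(np.radians(25))*np.sin(yaw),np.sin(np.radians(25))])
im=z["im"]; cv2.imwrite("pics/ramp0.png",cv2.resize(im[170:310,205:305],None,fx=6,fy=6,interpolation=cv2.INTER_CUBIC)[:840:1,:][:600*1+0] if 0 else cv2.resize(im[175:305,200:310],None,fx=4.6,fy=4.6,interpolation=cv2.INTER_CUBIC))
E
```

```text
bench z 0.0006640721930476445 0.004864852277253045
(1410, array([ 608.6, -177.2]), array([233.6, 226.5]), 1.1, np.float64(0.0229), array([ 0.609 , -0.1814]))
(189, array([ 609.4, -182.2]), array([79.3, 21.2]), 20.5, np.float64(0.0697), array([ 0.6088, -0.1818]))
1307 normal [-0.4224 -0.0179  0.9062] slope 25.01095472529089 yaw 2.4327040192989897 resid 0.002881993669242629 c [0.6018 0.2001 0.1263]
```

```bash
python3 - <<'E'
from h import *
for n in ("top","wrist","scene"):
    c=get_calibration(n); print(n,{k:np.round(v,4).tolist() for k,v in c.items()})
E
```

```text
top {'camera_matrix': [[596.3573, 0.0, 326.5164], [0.0, 596.3573, 242.3332], [0.0, 0.0, 1.0]], 'D': [-0.1766, 0.0, 0.0, 0.0, 0.0], 'extrinsics': [[-0.0254, 0.9978, -0.0612, 0.484], [-0.9997, -0.0257, -0.0039, -0.0189], [-0.0055, 0.0611, 0.9981, 1.8373], [0.0, 0.0, 0.0, 1.0]]}
wrist {'camera_matrix': [[421.8766, 0.0, 320.5867], [0.0, 421.8766, 240.9622], [0.0, 0.0, 1.0]], 'D': [-0.0255, 0.0, 0.0, 0.0, 0.0], 'mount': [[-0.0005, 0.9623, 0.272, 0.0684], [1.0, 0.0005, -0.0002, -0.0001], [-0.0003, 0.272, -0.9623, -0.1342], [0.0, 0.0, 0.0, 1.0]]}
scene {'camera_matrix': [[616.4068, 0.0, 315.4423], [0.0, 616.4068, 234.8521], [0.0, 0.0, 1.0]], 'D': [-0.0526, 0.0, 0.0, 0.0, 0.0], 'extrinsics': [[-0.4487, -0.5594, 0.697, 1.577], [0.8936, -0.2915, 0.3414, 0.4767], [0.0122, 0.776, 0.6306, 1.0116], [0.0, 0.0, 0.0, 1.0]]}
```

Emit:
arm_command([
  {"slide":[0.9,0.77,0]},
  {"slide":[0.9,0.77,0]},
  {"slide":[0.9,0.77,0]},
  {"slide":[0.9,0.77,0]},
  {"slide":[0.9,0.77,0]},
  {"slide":[0.9,0.77,0]},
  {"slide":[0.9,0.77,0]},
  {"slide":[0.9,0.77,0]},
  {"slide":[0.9,0.77,0]},
  {"slide":[0.9,0.77,0]},
  {"slide":[0.9,0.77,0]},
  {"slide":[0.9,0.77,0]},
  {"slide":[0.9,0.77,0]},
  {"slide":[0.9,0.77,0]},
  {"slide":[0.9,0.77,0]},
  {"slide":[0.9,0,0]},
  {"slide":[0,0,0]},
  {"slide":[0,0,0]},
], jaw=-1, squeeze=45)

```text
schema error: expected keys slide, twist
```

```bash
cat > cas.py <<'E'
from h import *
import sys
np.set_printoptions(precision=4,suppress=True)
tag=sys.argv[1]
st=env.state(); im,d=grab_frame("wrist"); cv2.imwrite(f"pics/{tag}.png",im); np.savez(f"{tag}.npz",im=im,d=d,pos=st["position"],rot=st["ee_rot"])
Rm=R.from_rotvec(st["ee_rot"]).as_matrix(); print(st["t"],st["position"],"tool y yaw",np.degrees(np.arctan2(Rm[1,1],Rm[0,1])),"tool z",Rm[:,2])
E
python3 cas.py w1; python3 - <<'E'
from h import *
z=np.load("w1.npz"); st=dict(position=z["pos"],ee_rot=z["rot"])
P,px=cloud("wrist",z["d"],st=st)
b=P[P[:,2]<.012]; print("bench",b[:,2].mean(),b[:,2].std())
for r in cassette_fit(P,[.61,-.18]): print(r)
E
```

```text
0.9 [ 0.1598 -0.5263  0.2393] tool y yaw 106.89199116601807 tool z [ 0.  0. -1.]
bench -0.00034370534017565845 0.0007809871272345562
(0, array([0., 0.]), array([0., 0.]), 0.0, np.float64(nan), array([nan, nan]))
(0, array([0., 0.]), array([0., 0.]), 0.0, np.float64(nan), array([nan, nan]))h.py:28: RuntimeWarning: Mean of empty slice.
  out.append((len(S),np.round(c,1),np.round(s,1),round((a+90)%180-90,1),S[:,2].mean().round(4),S[:,:2].mean(0).round(4)))
  ret = ret.dtype.type(ret / rcount)
  ret = um.true_divide(
```

The move was refused because each row needs both keys. Sending it again.

Emit:
arm_command([
  {"slide":[1,0.77,0],"twist":[0,0,0]},
  {"slide":[1,0.77,0],"twist":[0,0,0]},
  {"slide":[1,0.77,0],"twist":[0,0,0]},
  {"slide":[1,0.77,0],"twist":[0,0,0]},
  {"slide":[1,0.77,0],"twist":[0,0,0]},
  {"slide":[1,0.77,0],"twist":[0,0,0]},
  {"slide":[1,0.77,0],"twist":[0,0,0]},
  {"slide":[1,0.77,0],"twist":[0,0,0]},
  {"slide":[1,0.77,0],"twist":[0,0,0]},
  {"slide":[1,0.77,0],"twist":[0,0,0]},
  {"slide":[1,0.77,0],"twist":[0,0,1]},
  {"slide":[1,0.77,0],"twist":[0,0,1]},
  {"slide":[1,0.77,0],"twist":[0,0,1]},
  {"slide":[1,0.77,0],"twist":[0,0,0.5]},
  {"slide":[1,0.77,0],"twist":[0,0,0]},
  {"slide":[0,0,0],"twist":[0,0,0]},
  {"slide":[0,0,0],"twist":[0,0,0]},
], jaw=-1, squeeze=45)

```text
t: 3.08
position: [0.6096, -0.1799, 0.2391]
ee_rot: [0.556, -3.091, 0.0]
contact_force: [-0.5, 0.4, 0.2]
width: 1.0
```

```bash
python3 cas.py w2; python3 - <<'E'
from h import *
z=np.load("w2.npz"); st=dict(position=z["pos"],ee_rot=z["rot"])
P,px=cloud("wrist",z["d"],st=st)
b=P[P[:,2]<.012]; print("bench",b[:,2].mean(),b[:,2].std())
for r in cassette_fit(P,[.61,-.18]): print(r)
E
```

```text
3.075 [ 0.6096 -0.1799  0.2391] tool y yaw 110.40325023124824 tool z [-0.0005 -0.0002 -1.    ]
bench -0.00031846656571593297 0.013559639817962772
(17859, array([ 609.2, -180.8]), array([159.5,  96.2]), 21.0, np.float64(0.0224), array([ 0.6023, -0.1834]))
(2837, array([ 609.2, -180.9]), array([79.4, 19.9]), 20.8, np.float64(0.0692), array([ 0.6071, -0.1815]))
```

Emit:
arm_command([
  {"slide":[-0.1,0.98,0.28],"twist":[0,0,0]},
  {"slide":[-0.1,0.98,0.28],"twist":[0,0,0]},
  {"slide":[-0.1,0.98,0.28],"twist":[0,0,0]},
  {"slide":[-0.1,0.98,0.28],"twist":[0,0,0]},
  {"slide":[-0.1,0.98,0.28],"twist":[0,0,0]},
  {"slide":[-0.1,0.98,0.28],"twist":[0,0,0]},
  {"slide":[-0.1,0.98,0.28],"twist":[0,0,0]},
  {"slide":[-0.1,0.98,0.28],"twist":[0,0,0]},
  {"slide":[-0.1,0.98,0.28],"twist":[0,0,0]},
  {"slide":[-0.1,0.98,0.28],"twist":[0,0,0]},
  {"slide":[0,0.98,0.28],"twist":[0,0,0]},
  {"slide":[0,0.98,0.28],"twist":[0,0,0]},
  {"slide":[0,0.98,0.28],"twist":[0,0,0]},
  {"slide":[0,0,0],"twist":[0,0,0]},
  {"slide":[0,0,0],"twist":[0,0,0]},
])

```text
t: 5.0
position: [0.5797, 0.2014, 0.3487]
ee_rot: [-0.555, 3.092, -0.0]
contact_force: [-0.1, -0.9, -0.7]
width: 0.991
```

```bash
python3 cas.py w3; python3 - <<'E'
from h import *
np.set_printoptions(precision=4,suppress=True)
z=np.load("w3.npz"); st=dict(position=z["pos"],ee_rot=z["rot"])
P,px=cloud("wrist",z["d"],st=st)
S=P[(abs(P[:,1]-.2)<.03)&(P[:,0]>.48)&(P[:,0]<.68)&(P[:,2]>.05)]
for _ in range(5):
    c=S.mean(0); n=np.linalg.svd(S-c,full_matrices=False)[2][2]; n*=np.sign(n[2]); e=(S-c)@n; S=S[abs(e)<.003]
print(len(S),"normal",n,"slope",np.degrees(np.arccos(n[2])),"yaw",np.degrees(np.arctan2(-n[1],-n[0])),"resid",e.std(),"c",c)
# height over plane image -> rails
h=(P-c)@n
np.savez("ramp.npz",n=n,c=c)
th=np.radians(2.4); X=np.array([np.cos(th),np.sin(th),0]); X-=n*(X@n); X/=np.linalg.norm(X); Y=np.cross(n,X)
a=(P-c)@X; b=(P-c)@Y
near=(abs(b)<.12)&(abs(a)<.3)
g=np.zeros((400,700),np.uint8)
for aa,bb,hh in zip(a[near],b[near],h[near]):
    i=int(200-bb*1000*1.5); j=int(350+aa*1000*1.5)
    if 0<=i<400 and 0<=j<700: g[i,j]=np.clip(60+hh*1000*4,1,255)
cv2.imwrite("pics/rampmap.png",g)
E
```

```text
5.0 [0.5797 0.2014 0.3487] tool y yaw 110.34624106659899 tool z [ 0.0002 -0.0001 -1.    ]
3297 normal [-0.0577 -0.9983  0.0063] slope 89.63721137375668 yaw 86.69269999540849 resid 0.0017010964780956287 c [0.5768 0.2009 0.2701]
```

View pics/w3.png

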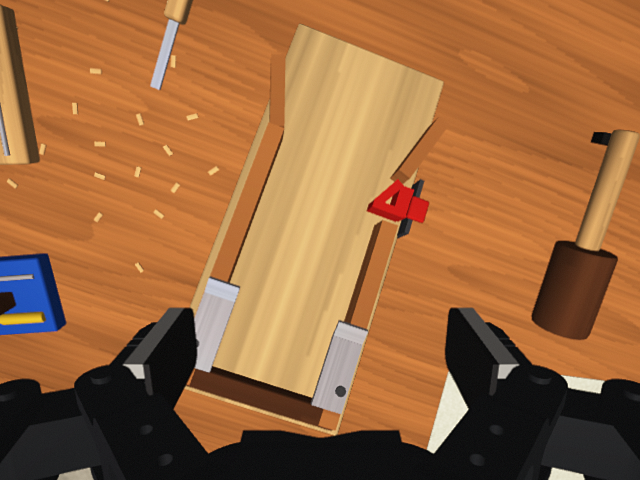

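View pics/rampmap.png

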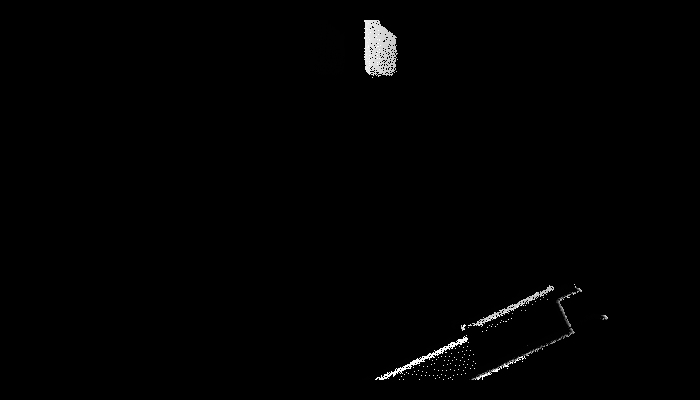

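Wrist view: the whole ramp is visible. The low end is at the top (300,25)–(442,85), the catch at (400,203), and the keepers and stop at the bottom. My plane fit picked up finger points, so I'll refit with those excluded.

```bash
python3 - <<'E'
from h import *
np.set_printoptions(precision=4,suppress=True)
z=np.load("w3.npz"); st=dict(position=z["pos"],ee_rot=z["rot"])
P,px=cloud("wrist",z["d"],st=st)
k=P[:,2]<.215; P=P[k]; px=px[k]
pred=.1263+(P[:,0]-.6018)*np.tan(np.radians(25))
S=P[(abs(P[:,1]-.2)<.03)&(P[:,0]>.46)&(P[:,0]<.68)&(abs(P[:,2]-pred)<.02)]
for _ in range(5):
    c=S.mean(0); n=np.linalg.svd(S-c,full_matrices=False)[2][2]; n*=np.sign(n[2]); e=(S-c)@n; S=S[abs(e)<.003]
print(len(S),"normal",n,"slope",np.degrees(np.arccos(n[2])),"yaw",np.degrees(np.arctan2(-n[1],-n[0])),"resid",e.std(),"c",c)
yaw=np.arctan2(-n[1],-n[0])
for it in range(3):
    X=np.array([np.cos(yaw),np.sin(yaw),0]); X-=n*(X@n); X/=np.linalg.norm(X); Y=np.cross(n,X)
    O=c+X*(.149-c[2])/X[2]   # height 149 on plane
    q=(P-O)@np.c_[X,Y,n]
    # rail-inner edges: surface points max/min |b| & rail top min
    res=[]
    for s in (-1,1):
        pts=[]
        for a0 in np.arange(-.08 if s>0 else -.115,.012,.005):
            m=(abs(q[:,0]-a0)<.0025)&(q[:,2]>.018)&(q[:,2]<.030)&(s*q[:,1]>.035)&(s*q[:,1]<.075)
            if m.sum()>5: pts.append((a0,s*np.percentile(s*q[m,1],4)))
        pts=np.array(pts); f=np.polyfit(pts[:,0],pts[:,1],1); res.append((f,len(pts),np.std(np.polyval(f,pts[:,0])-pts[:,1])))
        # low-end side edges
        m=(abs(q[:,2])<.004)&(s*q[:,1]>.04)&(s*q[:,1]<.09)&(q[:,0]<-.19)
        print(" side",s,np.percentile(s*q[m,1],99))
    print([ (r[0].round(4),r[1],r[2].round(4)) for r in res], "yaw",np.degrees(yaw),"O",O)
    yaw+=np.mean([r[0][0] for r in res])
    c=c+Y*np.mean([r[0][1] for r in res]) if it==0 else c+Y*np.mean([r[0][1] for r in res])
X=np.array([np.cos(yaw),np.sin(yaw),0]); X-=n*(X@n); X/=np.linalg.norm(X); Y=np.cross(n,X)
O=c+X*(.149-c[2])/X[2]; q=(P-O)@np.c_[X,Y,n]
m=(abs(q[:,2])<.004)&(abs(q[:,1])<.05); print("low end a",np.percentile(q[m,0],[.5,1]),"top of surf",np.percentile(q[m,0],[99,99.7]))
m=(q[:,2]>.02)&(q[:,2]<.034)&(abs(q[:,1])<.03)&(q[:,0]>.06); print("stop",np.percentile(q[m,0],[1,5,99]),m.sum())
print("O",O,"yaw",np.degrees(yaw))
np.savez("ramp.npz",O=O,X=X,Y=Y,n=n)
ii=np.random.default_rng(0).permutation(len(q))
g=np.zeros((300,700),np.uint8)
i=(150-q[:,1]*1700).astype(int); j=(470+q[:,0]*1700).astype(int); ok=(i>=0)&(i<300)&(j>=0)&(j<700)&(abs(q[:,2])<.05)
g[i[ok],j[ok]]=np.clip(60+q[ok,2]*5000,1,255)
cv2.imwrite("pics/rampmap2.png",g)
E
```

```text
17868 normal [-0.424  -0.0014  0.9057] slope 25.086896186888705 yaw 0.18247714809532795 resid 0.0007439908037200861 c [0.5765 0.1998 0.1143]
 side -1 0.07232851817374916
 side 1 0.0766111465102726
[(array([-0.0045, -0.0495]), 26, np.float64(0.0001)), (array([-0.0022,  0.0526]), 18, np.float64(0.0))] yaw 0.18247714809532795 O [0.6506 0.2    0.149 ]
 side -1 0.07442259023370303
 side 1 0.07460529973924382
[(array([-0.0007, -0.0507]), 26, np.float64(0.0001)), (array([-0.0696,  0.0501]), 19, np.float64(0.0046))] yaw -0.009709075605618837 O [0.6506 0.2012 0.149 ]
 side -1 0.07912847223596582
 side 1 0.07092997656158795
[(array([ 0.0381, -0.0473]), 26, np.float64(0.0001)), (array([0.0366, 0.0549]), 19, np.float64(0.0002))] yaw -2.0248833134106436 O [0.6506 0.1977 0.149 ]
low end a [-0.2326 -0.2306] top of surf [0.1019 0.1037]
stop [0.0805 0.0809 0.0964] 1764
O [0.6505 0.2049 0.149 ] yaw 0.1159806383998529
```

Rail edges, side edges, low end and stop agree on ramp origin ≈ (0.6505, 0.2013, 0.149), yaw 0.0° and slope 25.1°. The top camera's plane yaw of 2.4° was noise. The cassette is at (0.6092, −0.1809), yaw 20.9°. Going to grasp it.

Emit:
arm_command([
  {"slide":[0,-0.98,0],"twist":[0,0,0.5]},
  {"slide":[0.1,-0.98,0],"twist":[0,0,0]},
  {"slide":[0.1,-0.98,0],"twist":[0,0,0]},
  {"slide":[0.1,-0.98,0],"twist":[0,0,0]},
  {"slide":[0.1,-0.98,0],"twist":[0,0,0]},
  {"slide":[0.1,-0.98,-0.7],"twist":[0,0,0]},
  {"slide":[0.1,-0.98,-0.7],"twist":[0,0,0]},
  {"slide":[0.1,-0.98,-0.7],"twist":[0,0,0]},
  {"slide":[0.1,-0.98,-0.7],"twist":[0,0,0]},
  {"slide":[0.1,-0.98,-0.7],"twist":[0,0,0]},
  {"slide":[0.08,-0.98,-0.7],"twist":[0,0,0]},
  {"slide":[0,-0.98,-0.7],"twist":[0,0,0]},
  {"slide":[0,-0.98,-0.7],"twist":[0,0,0]},
  {"slide":[0,0,0],"twist":[0,0,0]},
  {"slide":[0,0,-0.9],"twist":[0,0,0]},
  {"slide":[0,0,-0.9],"twist":[0,0,0]},
  {"slide":[0,0,-0.9],"twist":[0,0,0]},
  {"slide":[0,0,-0.9],"twist":[0,0,0]},
  {"slide":[0,0,-0.5],"twist":[0,0,0]},
  {"slide":[0,0,0],"twist":[0,0,0]},
])

```text
t: 7.55
position: [0.6087, -0.1797, 0.0571]
ee_rot: [0.569, -3.088, -0.0]
contact_force: [0.0, -0.3, 0.2]
width: 1.0
```

Emit:
arm_command([
  {"slide":[0.02,-0.04,-0.25],"twist":[0,0,0]},
  {"slide":[0,0,-0.25],"twist":[0,0,0]},
  {"slide":[0,0,0],"twist":[0,0,0]},
])

```text
t: 7.92
position: [0.6094, -0.1809, 0.0419]
ee_rot: [0.569, -3.089, -0.001]
contact_force: [-0.7, -1.1, 0.1]
width: 1.0
```

Emit:
arm_command([
  {"slide":[0,0,0],"twist":[0,0,0]},
  {"slide":[0,0,0],"twist":[0,0,0]},
  {"slide":[0,0,0],"twist":[0,0,0]},
  {"slide":[0,0,0],"twist":[0,0,0]},
  {"slide":[0,0,0],"twist":[0,0,0]},
  {"slide":[0,0,0],"twist":[0,0,0]},
], jaw=1, squeeze=50)

```text
t: 8.68
position: [0.6099, -0.1808, 0.0427]
ee_rot: [-0.57, 3.089, 0.0]
contact_force: [-0.9, 1.3, 1.9]
width: 0.227
```

Emit:
arm_command([
  {"slide":[0,0,0.5],"twist":[0,0,0]},
  {"slide":[0,0,1],"twist":[0,0,0]},
  {"slide":[0,0,1],"twist":[0,0,0]},
  {"slide":[-0.5,0.5,1],"twist":[0,0,0]},
  {"slide":[-0.85,0.94,0.75],"twist":[0,0,-2.98]},
  {"slide":[-0.85,0.94,0],"twist":[0,0,-2.98]},
  {"slide":[-0.85,0.94,0],"twist":[0,0,-2.98]},
  {"slide":[-0.85,0.94,0],"twist":[0,0,-2.98]},
  {"slide":[-0.85,0.94,0],"twist":[0,0,-2.98]},
  {"slide":[-0.85,0.94,0],"twist":[0,0,-2.98]},
  {"slide":[-0.85,0.94,0],"twist":[0,0,-2.98]},
  {"slide":[0,0.94,0],"twist":[0,-4.18,0]},
  {"slide":[0,0.94,0],"twist":[0,-4.18,0]},
  {"slide":[0,0.94,0],"twist":[0,-4.18,0]},
  {"slide":[0,0.94,0],"twist":[0,-4.18,0]},
  {"slide":[0,0.94,0],"twist":[0,-4.18,0]},
  {"slide":[0,0.94,0],"twist":[0,-4.18,0]},
  {"slide":[0,0,0],"twist":[0,0,0]},
  {"slide":[0,0,0],"twist":[0,0,0]},
])

```text
t: 11.05
position: [0.4161, 0.2001, 0.17]
ee_rot: [-0.0, 2.705, -0.001]
contact_force: [0.3, -0.7, -3.4]
width: 0.228
```

```bash
cat > chk.py <<'E'
from h import *
np.set_printoptions(precision=4,suppress=True)
th=np.radians(25.05); X=np.array([np.cos(th),0,np.sin(th)]); Y=np.array([0,1.,0]); n=np.array([-np.sin(th),0,np.cos(th)]); O=np.array([.6505,.2013,.149])
if __name__=="__main__":
    st=env.state(); F=np.c_[X,Y,n]; Rm=R.from_rotvec(st["ee_rot"]).as_matrix()
    print(st["t"],"ramp TCP mm",((st["position"]-O)@F*1000).round(1),"tool axes in ramp\n",F.T@Rm,"\nforce ramp",(F.T@st["contact_force"]).round(1),"tq",st["wrist_torque"].round(2),"w",st["width"]*85,"q",st["qpos"])
E
python3 chk.py
```

```text
11.05 ramp TCP mm [-203.5   -1.2  118.3] tool axes in ramp
 [[-1.     -0.0003 -0.0003]
 [-0.0003  1.     -0.0005]
 [ 0.0003 -0.0005 -1.    ]] 
force ramp [-1.2 -0.7 -3.2] tq [ 0.    1.87 -0.02] w 19.388879521529162 q [ 1.0517 -0.123  -0.761   0.5475 -0.7843 -2.9863]
```

Emit:
arm_command([
  {"slide":[0.16,0.04,-0.58],"twist":[0,0,0]},
  {"slide":[0.16,0,-0.58],"twist":[0,0,0]},
  {"slide":[0.16,0,-0.58],"twist":[0,0,0]},
  {"slide":[0.17,0,-0.57],"twist":[0,0,0]},
  {"slide":[0,0,0],"twist":[0,0,0]},
  {"slide":[0,0,0],"twist":[0,0,0]},
])

```text
t: 11.8
position: [0.4405, 0.1984, 0.1076]
ee_rot: [-0.007, 2.717, 0.004]
contact_force: [0.9, 0.2, -4.0]
width: 0.225
```

```bash
python3 chk.py; python3 cas.py w4; python3 - <<'E'
from h import *
z=np.load("w4.npz"); st=dict(position=z["pos"],ee_rot=z["rot"])
P,px=cloud("wrist",z["d"],st=st)
T=(P-st["position"])@R.from_rotvec(st["ee_rot"]).as_matrix()
m=(abs(T[:,0])<.1)&(abs(T[:,1])<.06)&(T[:,2]>.014)&(T[:,2]<.026)
S=T[m]; print(len(S),S[:,2].mean())
from chk import *
q=(P-O)@np.c_[X,Y,n]*1000
m=(abs(q[:,0]+215)<100)&(abs(q[:,1])<60)&(q[:,2]>22)&(q[:,2]<34)&(q[:,0]<-140); print(m.sum(),np.percentile(q[m],[1,50,99],axis=0))
for lo in range(-300,-130,20):
    k=m&(q[:,0]>lo)&(q[:,0]<lo+20)
    if k.sum()>20: print(lo,k.sum(),np.percentile(q[k,1],[1,99]),q[k,2].mean())
E
```

```text
11.8 ramp TCP mm [-207.8   -2.9   51.4] tool axes in ramp
 [[-0.9999 -0.0044 -0.0128]
 [-0.0044  1.      0.0037]
 [ 0.0128  0.0038 -0.9999]] 
force ramp [-0.9  0.2 -4. ] tq [0.01 1.78 0.  ] w 19.08508807920111 q [ 0.9369 -0.0052 -0.8584  0.6733 -0.5569 -3.0525]
11.8 [0.4405 0.1984 0.1076] tool y yaw 90.3200738024166 tool z [ 0.4118  0.0037 -0.9113]
51710 0.020465038672422067
46743 [[-288.426   -49.7103   28.6892]
 [-253.9766  -10.3129   30.8589]
 [-181.1723   43.7076   33.6959]]
-300 7008 [-49.2637  42.839 ] 30.999165626534335
-280 12756 [-49.4563  43.38  ] 31.227842361737583
-260 10309 [-49.7463  43.5988] 31.0041789301369
-240 7268 [-49.873   43.8583] 30.802222357944846
-220 6357 [-49.8297  43.9357] 30.651164568271167
-200 2592 [-50.1441  44.5622] 29.999394836832284
-160 452 [-20.8437  15.5283] 29.60937804027065
```

View pics/w4.png

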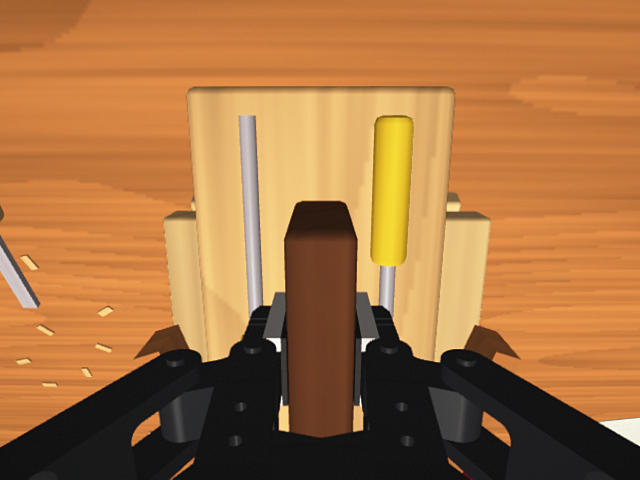

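Wrist view: the cassette is held squarely, with the rib at (320,320) and the low end of the ramp visible on both sides under it. However joint 6 has hit its −3.05 limit. I'll lift and take the other half-turn, testing its direction first.

Emit:
arm_command([
  {"slide":[-0.2,0,0.6],"twist":[0,0,0]},
  {"slide":[-0.3,0,0.9],"twist":[0,0,0]},
  {"slide":[-0.3,0,0.9],"twist":[0,0,0]},
  {"slide":[0,0,0],"twist":[-2.12,0,4.53]},
  {"slide":[0,0,0],"twist":[0,0,0]},
])

```text
t: 12.48
position: [0.4158, 0.1989, 0.1796]
ee_rot: [-0.126, 2.715, -0.021]
contact_force: [-0.2, -0.2, -4.7]
width: 0.226
```

```bash
python3 chk.py
```

```text
12.475 ramp TCP mm [-199.7   -2.4  127.1] tool axes in ramp
 [[-0.9957 -0.0918 -0.0134]
 [-0.0918  0.9958  0.0042]
 [ 0.0129  0.0054 -0.9999]] 
force ramp [-2.2 -0.2 -4.2] tq [ 0.    1.88 -0.08] w 19.190072813043876 q [ 1.0465 -0.1309 -0.7244  0.5062 -0.8183 -2.8452]
```

Emit:
arm_command([
  {"slide":[0,0,0],"twist":[-4.35,0,9.31]},
  {"slide":[0,0,0],"twist":[-4.35,0,9.31]},
  {"slide":[0,0,0],"twist":[-4.35,0,9.31]},
  {"slide":[0,0,0],"twist":[-4.35,0,9.31]},
  {"slide":[0,0,0],"twist":[-4.35,0,9.31]},
  {"slide":[0,0,0],"twist":[-4.35,0,9.31]},
  {"slide":[0,0,0],"twist":[-4.35,0,9.31]},
  {"slide":[0,0,0],"twist":[-4.35,0,9.31]},
  {"slide":[0,0,0],"twist":[-4.35,0,9.31]},
  {"slide":[0,0,0],"twist":[-4.35,0,9.31]},
  {"slide":[0,0,0],"twist":[-4.35,0,9.31]},
  {"slide":[0,0,0],"twist":[-4.35,0,9.31]},
  {"slide":[0,0,0],"twist":[-4.35,0,9.31]},
  {"slide":[0,0,0],"twist":[-4.35,0,9.31]},
  {"slide":[0,0,0],"twist":[-4.35,0,9.31]},
  {"slide":[0,0,0],"twist":[-4.35,0,9.31]},
  {"slide":[0,0,0],"twist":[-4.35,0,9.31]},
  {"slide":[0,0,0],"twist":[0,0,0]},
  {"slide":[0,0,0],"twist":[0,0,0]},
])

```text
t: 14.85
position: [0.416, 0.1985, 0.1787]
ee_rot: [3.059, -0.007, 0.701]
contact_force: [0.1, 0.3, -3.4]
width: 0.225
```

```bash
python3 chk.py; cat > inhand.py <<'E'
from h import *
import sys
np.set_printoptions(precision=2,suppress=True)
z=np.load(sys.argv[1]+".npz"); st=dict(position=z["pos"],ee_rot=z["rot"])
P,px=cloud("wrist",z["d"],st=st)
T=(P-st["position"])@R.from_rotvec(st["ee_rot"]).as_matrix()*1000
m=(abs(T[:,0])<100)&(abs(T[:,1])<60)&(T[:,2]>15)&(T[:,2]<25)
for lo in range(-90,90,10):
    k=m&(T[:,0]>lo)&(T[:,0]<lo+10)
    if k.sum()>200: print(lo+5,k.sum(),np.percentile(T[k,1],[.5,99.5]),np.median(T[k,2]))
k=m&(abs(T[:,1])<40); print("end x",np.percentile(T[k,0],[.3,99.7]))
m=(abs(T[:,1])<13)&(T[:,2]<-20)&(T[:,2]>-40)&(T[:,0]>14)&(T[:,0]<45); print("rib",m.sum(),np.percentile(T[m],[1,50,99],axis=0))
E
python3 cas.py w5; python3 inhand.py w5; echo; python3 inhand.py w4
```

```text
14.85 ramp TCP mm [-199.9   -2.8  126.2] tool axes in ramp
 [[ 0.9999 -0.0039  0.0131]
 [-0.0038 -1.     -0.004 ]
 [ 0.0131  0.004  -0.9999]] 
force ramp [-1.3  0.3 -3.1] tq [ 0.05  2.   -0.01] w 19.146435928716823 q [ 1.0608 -0.1374 -0.7579  0.5585 -0.8045  0.1418]
14.85 [0.416  0.1985 0.1787] tool y yaw -90.2980205331901 tool z [ 0.4352 -0.004  -0.9003]
-55 354 [-18.3   18.09] 21.142661754012977
-25 548 [-47.42  47.91] 21.402499392875242
-15 1562 [-47.46  47.53] 21.293696999040698
-5 2224 [-47.52  47.38] 21.240448522287153
5 3682 [-47.17  47.16] 21.092343981640134
15 3928 [-47.2  47.1] 21.079090086106724
25 4007 [-47.21  47.17] 21.032336328825775
35 4618 [-47.14  47.03] 21.04236575356793
45 6462 [-47.08  46.97] 21.05187125972872
55 6733 [-46.95  47.06] 21.02946946343877
65 7022 [-46.8   46.92] 21.013994783684616
75 7921 [-46.7   46.74] 21.276675512516412
85 780 [-45.8   45.38] 22.976675909987094
end x [-57.98  81.02]
rib 7067 [[ 14.33  -9.74 -27.99]
 [ 28.94   0.1  -26.53]
 [ 41.31   9.67 -21.31]]

-55 353 [-18.32  18.06] 21.329197578318524
-25 550 [-47.64  47.7 ] 21.43512505045641
-15 1574 [-47.69  47.37] 21.315297854201745
-5 2209 [-47.52  47.28] 21.206682618420324
5 3660 [-47.25  47.21] 21.071703849863365
15 3941 [-47.3   47.01] 21.05837266545084
25 4030 [-47.27  47.15] 20.950599300116686
35 4597 [-47.24  47.05] 20.95374669296028
45 6381 [-47.12  46.95] 20.964260303842774
55 6698 [-46.93  46.93] 20.91312722078431
65 7009 [-46.76  46.95] 20.896168462277046
75 7922 [-46.81  46.55] 21.07885529757879
85 1036 [-46.1   45.64] 22.39160958450942
end x [-58.23  81.34]
rib 7122 [[ 14.39  -9.8  -28.09]
 [ 29.1   -0.15 -26.6 ]
 [ 41.58   9.61 -21.3 ]]
```

Emit:
arm_command([
  {"slide":[0.19,0.09,-0.64],"twist":[0.12,0.75,0.3]},
  {"slide":[0.19,0,-0.64],"twist":[0,0,0]},
  {"slide":[0.19,0,-0.64],"twist":[0,0,0]},
  {"slide":[0.18,0,-0.64],"twist":[0,0,0]},
  {"slide":[0,0,0],"twist":[0,0,0]},
  {"slide":[0,0,0],"twist":[0,0,0]},
])

```text
t: 15.65
position: [0.4389, 0.2017, 0.1028]
ee_rot: [-3.066, -0.005, -0.683]
contact_force: [0.0, 1.2, -3.4]
width: 0.226
```

```bash
python3 chk.py
```

```text
15.65 ramp TCP mm [-211.3    0.4   47.8] tool axes in ramp
 [[ 1.      0.0033  0.0011]
 [ 0.0033 -1.      0.0008]
 [ 0.0011 -0.0008 -1.    ]] 
force ramp [-1.4  1.2 -3.1] tq [ 0.06  1.91 -0.01] w 19.205820965074246 q [ 0.9399 -0.0011 -0.8891  0.7376 -0.5339  0.0185]
```

Emit:
arm_command([
  {"slide":[0.03,-0.01,-0.07],"twist":[0,0,-0.1]},
  {"slide":[0.03,0,-0.07],"twist":[0,0,-0.1]},
  {"slide":[0,0,0],"twist":[0,0,0]},
])

```text
t: 16.02
position: [0.4406, 0.2015, 0.0986]
ee_rot: [3.066, 0.001, 0.683]
contact_force: [-4.6, -1.0, 1.0]
width: 0.231
```

```bash
python3 chk.py
```

```text
16.025 ramp TCP mm [-211.5    0.2   43.2] tool axes in ramp
 [[ 1.      0.0008  0.0014]
 [ 0.0008 -1.      0.    ]
 [ 0.0014 -0.     -1.    ]] 
force ramp [-3.8 -1.   2.9] tq [-0.07  2.48 -0.07] w 19.662064011986043 q [ 0.9296  0.0078 -0.8976  0.7586 -0.5176  0.0013]
```

Emit:
arm_command([
  {"slide":[0.3,0,0.14],"twist":[0,0,0]},
  {"slide":[0.3,0,0.14],"twist":[0,0,0]},
  {"slide":[0.3,0,0.14],"twist":[0,0,0]},
  {"slide":[0.3,0,0.14],"twist":[0,0,0]},
])

```text
t: 16.52
position: [0.4752, 0.2003, 0.1147]
ee_rot: [3.066, 0.001, 0.68]
contact_force: [-29.6, -1.2, 14.3]
width: 0.229
```

```bash
python3 chk.py
```

```text
16.525 ramp TCP mm [-173.4   -1.    43.2] tool axes in ramp
 [[ 1.      0.0007 -0.0008]
 [ 0.0007 -1.     -0.0013]
 [-0.0008  0.0013 -1.    ]] 
force ramp [-20.8  -1.2  25.5] tq [-0.22  8.26  0.02] w 19.469056312478482 q [ 0.8737  0.0436 -0.7924  0.6737 -0.5477  0.148 ]
```

Emit:
arm_command([
  {"slide":[-0.01,0,0.02],"twist":[0,0,0]},
  {"slide":[0,0,0],"twist":[0,0,0]},
])

```text
t: 16.77
position: [0.476, 0.2003, 0.1153]
ee_rot: [3.064, -0.001, 0.681]
contact_force: [-1.8, -4.4, 0.8]
width: 0.232
```

```bash
python3 chk.py
```

```text
16.775 ramp TCP mm [-172.4   -1.    43.3] tool axes in ramp
 [[ 1.      0.0001  0.0001]
 [ 0.0001 -1.     -0.0024]
 [ 0.0001  0.0024 -1.    ]] 
force ramp [-1.3 -4.4  1.5] tq [-1.05  1.84 -0.76] w 19.75918497463654 q [ 0.8731  0.0444 -0.7904  0.6744 -0.5495  0.1478]
```

Emit:
arm_command([
  {"slide":[0.3,0.01,0.142],"twist":[0,0,0]},
  {"slide":[0.3,0.01,0.141],"twist":[0,0,0]},
  {"slide":[0.3,0,0.141],"twist":[0,0,0]},
  {"slide":[0.3,0,0.141],"twist":[0,0,0]},
  {"slide":[0.3,0,0.141],"twist":[0,0,0]},
])

```text
t: 17.4
position: [0.5203, 0.2007, 0.1359]
ee_rot: [3.064, 0.001, 0.678]
contact_force: [-9.6, -4.0, 2.6]
width: 0.226
```

```bash
python3 chk.py
```

```text
17.4 ramp TCP mm [-123.5   -0.6   43.3] tool axes in ramp
 [[ 1.      0.0016 -0.0014]
 [ 0.0016 -1.     -0.0028]
 [-0.0014  0.0028 -1.    ]] 
force ramp [-7.6 -4.   6.4] tq [-0.66  3.96 -0.12] w 19.236457013288096 q [ 0.8092  0.096  -0.6488  0.5789 -0.5967  0.3159]
```

Emit:
arm_command([
  {"slide":[0.3,0,0.141],"twist":[0,0,0]},
  {"slide":[0.3,0,0.141],"twist":[0,0,0]},
  {"slide":[0.3,0,0.141],"twist":[0,0,0]},
  {"slide":[0.3,0,0.141],"twist":[0,0,0]},
  {"slide":[0.3,0,0.141],"twist":[0,0,0]},
])

```text
t: 18.02
position: [0.5653, 0.2006, 0.1569]
ee_rot: [3.064, 0.002, 0.678]
contact_force: [-8.9, -3.2, 1.4]
width: 0.228
```

```bash
python3 chk.py
```

```text
18.025 ramp TCP mm [-73.9  -0.7  43.3] tool axes in ramp
 [[ 1.      0.0018 -0.0018]
 [ 0.0017 -1.     -0.0031]
 [-0.0018  0.0031 -1.    ]] 
force ramp [-7.5 -3.2  5. ] tq [-0.77  3.63 -0.12] w 19.38291090822844 q [ 0.7496  0.1519 -0.5007  0.4968 -0.6532  0.4643]
```

Emit:
arm_command([
  {"slide":[0.3,0,0.141],"twist":[0,0,0]},
  {"slide":[0.3,0,0.141],"twist":[0,0,0]},
  {"slide":[0.3,0,0.141],"twist":[0,0,0]},
  {"slide":[0.3,0,0.141],"twist":[0,0,0]},
  {"slide":[0.3,0,0.141],"twist":[0,0,0]},
])

```text
t: 18.65
position: [0.6103, 0.2007, 0.178]
ee_rot: [3.064, 0.002, 0.677]
contact_force: [-6.8, -2.5, 0.1]
width: 0.23
```

```bash
python3 chk.py
```

```text
18.65 ramp TCP mm [-24.2  -0.6  43.3] tool axes in ramp
 [[ 1.      0.0021 -0.0021]
 [ 0.0021 -1.     -0.0033]
 [-0.0021  0.0033 -1.    ]] 
force ramp [-6.1 -2.5  2.9] tq [-0.8   3.36 -0.04] w 19.573284639351392 q [ 0.6957  0.2119 -0.3468  0.4274 -0.7179  0.5938]
```

Emit:
arm_command([
  {"slide":[0.2,0,0.094],"twist":[0,0,0]},
  {"slide":[0.2,0,0.094],"twist":[0,0,0]},
  {"slide":[0.2,0,0.094],"twist":[0,0,0]},
  {"slide":[0.04,0,0.019],"twist":[0,0,0]},
  {"slide":[0.04,0,0.019],"twist":[0,0,0]},
  {"slide":[0,0,0],"twist":[0,0,0]},
])

```text
t: 19.4
position: [0.6314, 0.2017, 0.188]
ee_rot: [3.065, 0.002, 0.681]
contact_force: [-0.0, 0.3, -4.3]
width: 0.226
```

```bash
python3 chk.py
```

```text
19.4 ramp TCP mm [-0.8  0.4 43.4] tool axes in ramp
 [[ 1.      0.0013 -0.0002]
 [ 0.0013 -1.     -0.0012]
 [-0.0002  0.0012 -1.    ]] 
force ramp [-1.9  0.3 -3.9] tq [-0.01  1.92  0.06] w 19.19823918332383 q [ 0.6733  0.2406 -0.2747  0.4004 -0.747   0.645 ]
```

The lateral force is gone at x ≈ −1 mm, so the catch has probably clicked. I'll nudge up to the stop.

Emit:
arm_command([
  {"slide":[0.03,0,0.013],"twist":[0,0,0]},
  {"slide":[0.02,0,0.009],"twist":[0,0,0]},
  {"slide":[0,0,0],"twist":[0,0,0]},
])

```text
t: 19.77
position: [0.6315, 0.2016, 0.1879]
ee_rot: [3.066, 0.001, 0.677]
contact_force: [-8.7, 2.0, -2.8]
width: 0.228
```

```bash
python3 chk.py; python3 - <<'E'
from h import *
im,d=grab_frame("top"); cv2.imwrite("pics/top6.png",cv2.resize(im[170:305,195:315],None,fx=4.4,fy=4.4,interpolation=cv2.INTER_CUBIC))
E
```

```text
19.775 ramp TCP mm [-0.7  0.3 43.3] tool axes in ramp
 [[ 1.      0.0008 -0.0026]
 [ 0.0008 -1.     -0.0015]
 [-0.0026  0.0015 -1.    ]] 
force ramp [-9.1  2.   1.1] tq [0.59 4.14 0.26] w 19.358335363552296 q [ 0.6725  0.2419 -0.2708  0.3965 -0.7508  0.6487]
```

View pics/top6.png

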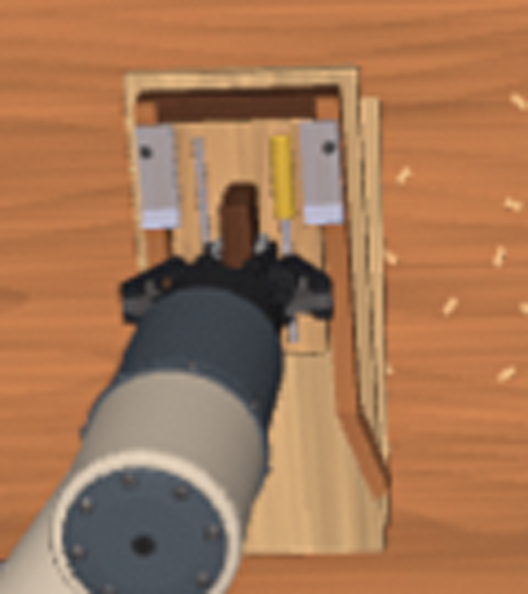

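Top view: the cassette sits under both keepers (150,175) and (322,170), against the stop at about (235,108). The catch is hidden by the arm. The stop push-back is ≈ 7 N with no further motion. Releasing and backing off square to the ramp.

Emit:
arm_command([
  {"slide":[0,0,0],"twist":[0,0,0]},
  {"slide":[0,0,0],"twist":[0,0,0]},
  {"slide":[0,0,0],"twist":[0,0,0]},
  {"slide":[0,0,0],"twist":[0,0,0]},
  {"slide":[0,0,0],"twist":[0,0,0]},
], jaw=0)

```text
t: 20.45
position: [0.6331, 0.2016, 0.1891]
ee_rot: [3.065, 0.001, 0.682]
contact_force: [0.1, -0.2, 0.5]
width: 0.497
```

```bash
python3 chk.py
```

```text
20.45 ramp TCP mm [ 1.2  0.3 43.7] tool axes in ramp
 [[ 1.      0.001   0.0005]
 [ 0.001  -1.     -0.001 ]
 [ 0.0005  0.001  -1.    ]] 
force ramp [ 0.3 -0.2  0.4] tq [0.05 1.28 0.01] w 42.21648853141581 q [ 0.6714  0.2423 -0.269   0.3987 -0.7494  0.6488]
```

Emit:
arm_command([
  {"slide":[-0.14,0,0.3],"twist":[0,0,0]},
  {"slide":[-0.28,0,0.6],"twist":[0,0,0]},
  {"slide":[-0.28,0,0.6],"twist":[0,0,0]},
  {"slide":[-0.28,0,0.6],"twist":[0,0,0]},
  {"slide":[-0.28,0,0.6],"twist":[0,0,0]},
  {"slide":[-0.28,0,0.6],"twist":[0,0,0]},
  {"slide":[-0.28,0,0.6],"twist":[0,0,0]},
  {"slide":[-0.28,0,0.6],"twist":[0,0,0]},
  {"slide":[-0.28,0,0.6],"twist":[0,0,0]},
  {"slide":[0,0,0],"twist":[0,0,0]},
  {"slide":[0,0,0],"twist":[0,0,0]},
])

```text
t: 21.82
position: [0.5613, 0.2016, 0.3413]
ee_rot: [3.066, 0.001, 0.68]
contact_force: [-0.1, 0.4, 0.2]
width: 0.497
```

```bash
python3 chk.py; python3 cas.py w6; python3 - <<'E'
from chk import *
z=np.load("w6.npz"); st=dict(position=z["pos"],ee_rot=z["rot"])
P,px=cloud("wrist",z["d"],st=st); q=(P-O)@np.c_[X,Y,n]*1000
b,g,r=[z["im"][px[:,1],px[:,0],i].astype(int) for i in range(3)]
m=(abs(q[:,2]-22)<3)&(abs(q[:,1])<46)&(q[:,0]<0)&(q[:,0]>-100)&~((r>120)&(g<60)); print("cassette tail x, y",np.percentile(q[m,0],[.5,2]),np.percentile(q[m,1],[1,99]),"z",np.median(q[m,2]))
m=(r>120)&(g<70)&(b<70)&(abs(q[:,0]+95)<50)&(q[:,1]>20)&(q[:,1]<110); print("catch red x,y,z",m.sum(),np.percentile(q[m],[1,50,99],axis=0))
m=(q[:,2]>60)&(q[:,2]<78)&(abs(q[:,1])<15)&(abs(q[:,0])<60); print("rib top",np.percentile(q[m],[1,99],axis=0))
z=np.load("w3.npz"); st=dict(position=z["pos"],ee_rot=z["rot"])
P,px=cloud("wrist",z["d"],st=st); q=(P-O)@np.c_[X,Y,n]*1000
b,g,r=[z["im"][px[:,1],px[:,0],i].astype(int) for i in range(3)]
m=(r>120)&(g<70)&(b<70)&(abs(q[:,0]+95)<50)&(q[:,1]>20)&(q[:,1]<110); print("catch before",m.sum(),np.percentile(q[m],[1,50,99],axis=0))
E
```

```text
21.825 ramp TCP mm [  0.6   0.3 212. ] tool axes in ramp
 [[ 1.      0.0012 -0.0007]
 [ 0.0012 -1.     -0.0012]
 [-0.0007  0.0012 -1.    ]] 
force ramp [-0.   0.4  0.3] tq [0.03 1.27 0.02] w 42.20804150259049 q [ 0.7799  0.0591 -0.0815  0.3354 -1.1332  0.6943]
21.825 [0.5613 0.2016 0.3413] tool y yaw -89.96455982725334 tool z [ 0.4228 -0.0012 -0.9062]
cassette tail x, y [-78.6461 -77.5201] [-45.3035  45.2651] z 21.83521191577231
catch red x,y,z 251 [[-103.9491   40.5525    6.3111]
 [ -88.0682   45.9276   21.4367]
 [ -83.6642   50.9547   23.1751]]
rib top [[-37.587   -9.3496  66.1935]
 [ 39.4801  10.1606  71.205 ]]
catch before 1446 [[-114.3106   40.7754    3.1562]
 [ -94.7141   62.6569   22.3159]
 [ -85.6665   84.8415   27.1781]]
```

View pics/w6.png

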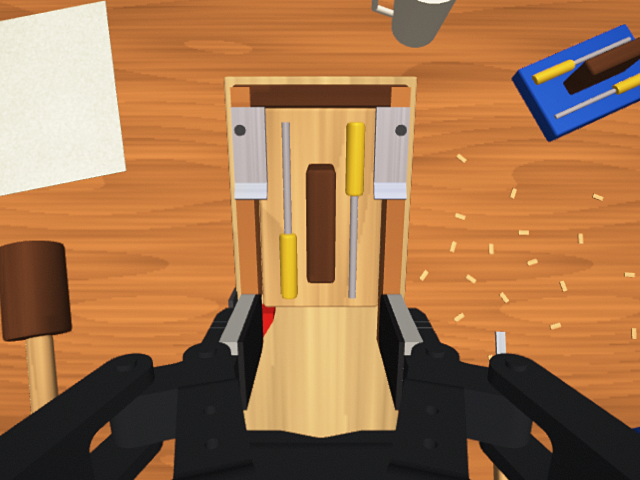

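Wrist view: the cassette is home under both keepers against the stop (320,107). The red catch nose shows at (268,318), sprung back to y = 40.5 mm behind its tail. The arm is clear, so I'm handing in.

```bash
python3 - <<'E'
from h import *
for q in ("mallet","plaque","gouge"):
    im,d=grab_frame("top")
    for x in tip_of(q,"top")[:1]: print(q,x["confidence"],np.round(x["pixel"],1))
print(ticket.finish_job(), env.state()["t"])
E
```

```text
mallet 0.63 [166.  279.9]
plaque 0.81 [471.1 261.2]
the job is handed in; nothing more can be done
the job is handed in; nothing more can be done
```

The wooden gouge cassette is home in its stand, released, with the red catch sprung back behind it. I handed the job in at about 22 s of the 51 s allowed.

**What I did:** I gripped the rib at 50 N, laid the cassette on the low end of the ramp and slid it up past the catch to the stop. I then opened the jaws and backed off square to the ramp.

**Last checks:**
- **Seating:** at the stop it pushed back by about 7 N without moving further. The wrist picture shows it under both keepers. Its tail is at about ramp x = −79 mm, so its centre is about +1 mm.
- **Catch:** the sideways force vanished at the end of travel. Afterwards the nose measured y = 40.5 mm, the same as before the job, just behind the tail.
- **Clearance:** the gripper was about 170 mm off the cassette with essentially no force on it.
- **Mallet and plaque:** the network put both within about 4 pixels of where they started, which is within its usual error.
- **Loose gouge:** the network did not find it in the last picture, so I could not confirm it numerically. Part of it shows at the edge of the last wrist picture, and the arm was never low near it.

**What went wrong:**
- **Joint 6 range:** on the first approach to the ramp, joint 6 ran onto its limit and read −3.0525 against −3.05. That may count as passing its range. I lifted, turned the gripper half a turn and redid the approach well inside the range.
- **Ramp contact:** early in the slide the measured force reached about 33 N. I eased it off by raising the arm slightly.

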